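# Lock the specimen holder to the microscope stage with the quarter-turn clamp pin

## Robot

A 6-joint arm with a two-finger parallel gripper is mounted at the origin on the work surface. World frame = base frame: x ahead of the robot, y to its left, z up, the work surface at z = 0. Lengths are in m, angles in rad, forces in N, time in s.
With the tool pointing down it reaches from about 0.35 to 0.975 m from the base axis. Payload 7.1 kg.
Tool frame: the origin (TCP) lies midway between the tips of the shut fingers; the grasp point (between the pads) lies 19 mm behind it; z points along the fingers, y is the line along which they close (so a half turn about z gives the same grasp; the last joint's range is limited). The gripper opens to 88 mm and grips with 3 to 60 N. Pads are 20 mm wide; open, the fingers measure 115 mm over their backs; the gripper's body (75 mm by 178 mm) begins 61 mm behind the grasp point.
Start: joints at [1.192, 0.423, 1.63, -0, 1.089, -0.019], TCP at [0.22, 0.585, 0.223] pointing down, gripper open.
Joint ranges: [-3, 3], [-0.9, 2.11], [0.09, 2.58], [-1.31, 4.45], [0.11, 2.69], [-2.54, 2.54]. Speed limits (rad/s): [2.39, 2.39, 3.01, 3.14, 3.14, 3.14].

## Interface

Orientations are given as a unit quaternion [w, x, y, z].
In Python, from station import move_pose, movel, movej, command_gripper, wait, inverse_kinematics, read_camera, camera_info, MotionError, job_done, get_time, get_joint_pos, get_qvel, get_effort, get_tcp_pos, get_ee_rot, get_ft_force, get_ft_torque, get_grip_width, get_finger_force gives the robot as it stands. Calls block until the motion is done:
- move_pose(position, orientation): joint-space move of the TCP to a pose.
- movel(position, frame=None, v=0.15, until_force=None): straight line of the TCP; frame=None keeps the orientation; v is the mean speed in m/s. With until_force (N) it stops when the force on the tool has changed by that much, and returns True; else False.
- movej(angles): joint-space move.
- command_gripper(opening): opening from 0.0 (shut) to 1.0 (fully open); the grip force is fixed at half the most; returns when the fingers have stopped.
- wait(seconds).
- inverse_kinematics(position, orientation): joint angles nearest the present ones, or None.
- read_camera(name): name is "scene" or "top"; returns the picture (480x640x3 uint8, red, green, blue); there is no depth.
- camera_info(name): a dict with "intrinsics" (3x3 intrinsics, pixels), "T" (4x4, takes a point from camera to world coordinates). Camera axes: x right, y up, looking along -z (the intrinsics and any distortion apply to the point x, -y, -z); pixel columns grow to the right and rows downward; lengths in m; the calibration is good to about 2 mm. A picture is of the moment at which its call begins. camera_info takes no time and is no camera call.
A pose or a line that the arm cannot do raises MotionError and nothing moves.
- job_done(): hands the job in; it is judged then, once.
Readings, each from a call of its own:
- get_time(): time.
- get_joint_pos(): joint angles.
- get_qvel(): joint speeds.
- get_effort(): joint torques, N m.
- get_tcp_pos(): TCP position.
- get_ee_rot(): TCP orientation.
- get_ft_force(): force on the tool from outside, world axes, zero at the start.
- get_ft_torque(): the same for the moment, N m.
- get_grip_width(): opening from 0.0 (shut) to 1.0 (fully open).
- get_finger_force(): force on a finger pad.
Only numpy, scipy, OpenCV 4.12 (cv2) and the standard library are available. Lean on these libraries where they do the work, as an engineer would, in place of code of your own. Each camera call takes 0.05 s, during which the arm holds its last target. There are 200 camera calls.

## Task

Take the quarter-turn clamp pin (the one with the wing grip) from the hardware rack and feel its T-head through the specimen holder's clamp slot into the slotted nut underneath, with a light touch. Press it down gently against its spring, give it a quarter turn so that the head crosses the slot, and let it rise into the notch so that it locks the holder to the stage; then let go. Do not force anything, and leave the holder on its dowels and everything else on the bench where it is.

Things in the scene. Friction and masses are not known exactly. Their poses are not given: they have to be found in the camera images.
- pin_grip (a point): Centre of the clamp pin's grip: an upright black wing 40 mm long (x), 12 mm thick (y), 28 mm high, pinched across its thickness. z is the pin's axis, up. The pin (about 0.1 kg) hangs in one of the rack's three wells by a steel collar 36 mm across, 6 mm thick, whose underside is 35 mm below this point when free.
- pin_head (a point): Middle of the underside of the pin's T-head, on the axis 48 mm below pin_grip; same axes. The head is a round steel bar 7 mm in diameter and 24 mm long, lying along x in line with the wing, on a 7 mm shank.
- pin: The whole clamp pin, origin and axes at pin_head. Its collar slides up the shank, at most 14 mm, against a spring: 3 N to start, then 0.8 N more per mm. The collar comes to bear on the holder's upper face when the head's underside is 33 mm above the bench.
- stage: Black microscope cross stage, 240 (x) x 170 (y) x 40 mm high, fixed, origin under its centre. A T-groove along x in the middle of its top, floor 20 mm above the bench, holds a steel slotted nut 102 x 30 x 7 mm, top 39.5 mm above the bench. The nut's through slot is 27 mm along x by 10 mm; on its underside a notch 12 mm wide, 3 mm deep crosses the slot's middle along y.
- clamp_slot (a point): Centre of the holder's clamp slot at the holder's upper face, 46 mm above the bench; 64 mm along x by 14 mm, axes as the stage. The nut beneath slides stiffly along x (10 N): its slot's centre may stand up to 16 mm to either side of this point along x, unmeasured, to be felt for or seen; across and in angle it is true. The parts bear 25 N at most.
- holder: Specimen holder: aluminium plate 170 x 120 x 6 mm, a glass slide between low rails on its far half, lying loose on the stage on two dowels; origin at its underside's centre, over the stage's centre. Pin heights: the head turns freely, either way, with its underside under 25.5 mm above the bench; sprung up into the nut's notch it is at 28.5 mm.
- rack: White hardware rack 75 (x) x 195 (y) x 30 mm, fixed, with three wells 28 mm across and 22 mm deep in a row along y, 60 mm apart, the middle one at its centre. Origin under its centre.
- screw_a: Thumbscrew with a round knurled knob 30 mm across, in another well of the rack. Not needed.
- screw_b: Thumbscrew with a taller, narrower round knob 22 mm across, in another well of the rack. Not needed.
- dish: Petri dish, 95 mm across, 16 mm high. Not needed.
- beaker: Glass beaker, 68 mm across, 90 mm high. Not needed.
- oil: Amber immersion-oil bottle, 32 mm across, 75 mm high. Not needed.
- slide_box: Blue box for slides, 87 x 102 x 36 mm. Not needed.
- forceps: Steel forceps, 130 mm long, lying flat. Not needed.
Mind the look-alikes: they are no part of the job. What is shaped like the pin but blue, purple or red is not meant.

How it is judged:
On the way, in this order (a step that is already met when the one before it is completed fails the run):
1. the clamp pin is lifted clear of its well (height (world z) of pin_head above 0.034 m), for 0.1 s.
2. the T-head, in line with the slot, has been pressed right through the nut (z of pin_head in the frame of stage below 0.0262 m and y of pin_head in the frame of clamp_slot between -0.005 and 0.005 m and x of pin_head in the frame of clamp_slot between -0.021 and 0.021 m and angle between the x axis of pin_grip and the x axis of stage, either way round below 0.3 rad), for 0.04 s.
At the end, for the whole second after the job is handed in: The pin stands upright (7 degrees) in the clamp slot, let go and at rest, its T-head across the nut's slot (within 14 degrees of square) and drawn up into the notch (underside 26.8 to 30.5 mm above the bench); the holder flat and within 4 mm of where it was (angle between the x axis of pin_grip and the x axis of stage, either way round above 1.32 rad and z of pin_head in the frame of stage between 0.0268 and 0.0305 m and y of pin_head in the frame of clamp_slot between -0.005 and 0.005 m and x of pin_head in the frame of clamp_slot between -0.021 and 0.021 m and angle between pin_grip's own z axis and vertical below 0.12 rad and linear speed of pin below 0.02 m/s and distance of holder from where it was at the start of the episode below 0.004 m and angle between holder's own z axis and vertical below 0.03 rad); the robot touches nothing.
It fails at once if the pin is pressed on the stage or its nut with more than 25 N (contact force between pin and stage above 25 N).
It fails at once if the pin is pressed on the holder with more than 25 N (contact force between pin and holder above 25 N).
It fails at once if the holder is shoved or lifted off its dowels (distance of holder from where it was at the start of the episode above 0.006 m).
It fails at once if a bystander is disturbed (moved more than 20 mm) (distance of any of screw_a, screw_b, dish, beaker, oil, slide_box, forceps from where it was at the start of the episode above 0.02 m).
It also fails if it takes over 72 s, if anything falls off the work surface, if the arm or the gripper's body presses on something with over 40 N, if the wrist force passes 120 N, or if a joint passes its speed limit or range.

## Working session

There is one attempt and no reset: what is moved stays moved. The work goes in short steps, each a Python script; the robot and the scene stay as the last script left them, time stands still between calls to the robot, and variables do not carry over. Pictures are saved under pics/ and viewed, at most 10 in all, crops included, and the job is handed in when it is done.

```bash
mkdir -p pics; ls; python3 - <<'E'
from station import *
import cv2,numpy as np
for n in("scene","top"):
    cv2.imwrite(f"pics/{n}0.png",read_camera(n)[:,:,::-1])
    i=camera_info(n);print(n,i.keys());print(np.round(i["intrinsics"],1).tolist(),np.round(i["T"],4).tolist())
    for k in i:
        if k not in("intrinsics","T"):print(k,i[k])
print(get_time(),get_ee_rot(),get_ft_force())
E
```

```text
pics
scene dict_keys(['intrinsics', 'T'])
[[580.4, 0.0, 322.5], [0.0, 580.4, 240.2], [0.0, 0.0, 1.0]] [[-0.7255, -0.5846, 0.3632, 0.9842], [0.6882, -0.6223, 0.3731, 0.4218], [0.0079, 0.5206, 0.8537, 1.0951], [0.0, 0.0, 0.0, 1.0]]
top dict_keys(['intrinsics', 'T'])
[[496.4, 0.0, 319.7], [0.0, 496.4, 235.7], [0.0, 0.0, 1.0]] [[-0.0107, 0.9926, -0.1211, 0.4164], [-0.9998, -0.0129, -0.0168, -0.0567], [-0.0182, 0.1209, 0.9925, 1.2851], [0.0, 0.0, 0.0, 1.0]]
0.1 [-1.38001484e-04  1.78955005e-01  9.83857026e-01 -6.62296463e-04] [ 0.47912131 -0.71317168  0.40994662]
```

View pics/top0.png

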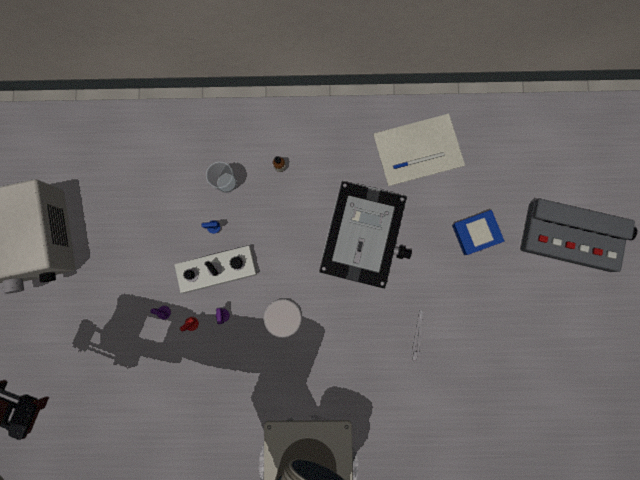

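View pics/scene0.png

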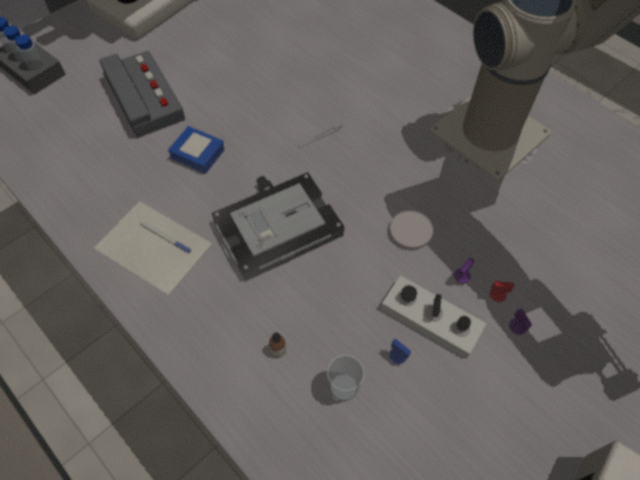

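The top view shows the rack at about (215,268), with a black wing shape in its middle well at (213,268). The round knobs are at (191,274) and (237,262). The blue (211,226), purple (161,312 and 222,315) and red (190,324) look-alikes lie outside the rack. The stage is at (363,234) and the slot near (359,250). I'll enlarge both areas to confirm.

```bash
cat > h.py <<'E'
from station import *
import cv2,numpy as np
def ray(n,px):
    i=camera_info(n);T=np.array(i["T"]);K=np.array(i["intrinsics"])
    d=np.linalg.inv(K)@[px[0],px[1],1];d=T[:3,:3]@[d[0],-d[1],-d[2]]
    return T[:3,3],d
def plane(n,px,z):
    o,d=ray(n,px);return o+d*(z-o[2])/d[2]
def proj(n,p):
    i=camera_info(n);T=np.array(i["T"]);q=T[:3,:3].T@(np.array(p)-T[:3,3])
    u=np.array(i["intrinsics"])@[q[0],-q[1],-q[2]];return u[:2]/u[2]
E
python3 - <<'E'
from h import *
def crop(im,c,w,h,s):
    x,y=c[0]-w//2,c[1]-h//2
    return cv2.resize(im[y:y+h,x:x+w],None,fx=s,fy=s,interpolation=cv2.INTER_CUBIC)
t=cv2.imread("pics/top0.png");s=cv2.imread("pics/scene0.png")
g=lambda a:np.uint8(255*(a/255.)**.6)
m=np.vstack([np.hstack([crop(t,(215,268),100,75,4),crop(t,(362,236),100,75,4)]),np.hstack([crop(s,(434,312),100,75,4),crop(s,(282,216),100,75,4)])])
cv2.imwrite("pics/crops.png",g(m))
def quad(im,mask,name,zs,n):
    c=max(cv2.findContours(mask,0,2)[0],key=cv2.contourArea)
    r=cv2.minAreaRect(c);b=cv2.boxPoints(r);P=np.array([plane(n,p,zs) for p in b])
    e=[np.linalg.norm(P[i]-P[(i+1)%4]) for i in range(4)]
    k=int(np.argmax(e[:2]));d=P[(k+1)%4]-P[k]
    print(name,n,"px",np.round(r[0]),"c",np.round(P.mean(0),4),"edges",np.round(e,3),"long-axis deg",np.degrees(np.arctan2(d[1],d[0])).round(1))
for n,im,cr,cs in(("top",t,(215,268),(362,236)),("scene",s,(434,312),(282,216))):
    gray=im.max(2)
    w=np.zeros(gray.shape,np.uint8);cv2.circle(w,cr,62,255,-1)
    m=((gray>150)*255).astype(np.uint8)&w
    m=cv2.morphologyEx(m,cv2.MORPH_CLOSE,np.ones((9,9)));quad(im,m,"rack",.03,n)
    w[:]=0;cv2.circle(w,cs,72,255,-1)
    m=((gray<55)*255).astype(np.uint8)&w
    m=cv2.morphologyEx(m,cv2.MORPH_OPEN,np.ones((3,3)));quad(im,m,"stage",.04,n)
    print(gray[cr[1]-22:cr[1]+22:4,cr[0]].tolist(),gray[cs[1]-60:cs[1]+60:6,cs[0]].tolist())
E
```

```text
rack top px [214. 269.] c [0.4888 0.2336 0.03  ] edges [0.195 0.073 0.194 0.073] long-axis deg -76.6
stage top px [363. 234.] c [ 0.5725 -0.1452  0.04  ] edges [0.242 0.172 0.24  0.169] long-axis deg -14.7
[113, 116, 151, 98, 73, 64, 7, 2, 168, 164, 111] [112, 112, 24, 16, 123, 124, 116, 118, 132, 126, 128, 69, 111, 125, 123, 127, 11, 28, 119, 114]
rack scene px [468. 332.] c [0.4676 0.3049 0.03  ] edges [0.067 0.039 0.066 0.038] long-axis deg -169.3
stage scene px [305. 229.] c [ 0.5419 -0.0858  0.04  ] edges [0.161 0.087 0.155 0.084] long-axis deg 156.8
[118, 129, 99, 59, 40, 36, 44, 105, 141, 149, 147] [114, 119, 118, 119, 116, 42, 115, 117, 117, 117, 113, 117, 114, 115, 114, 50, 47, 87, 82, 117]
```

View pics/crops.png

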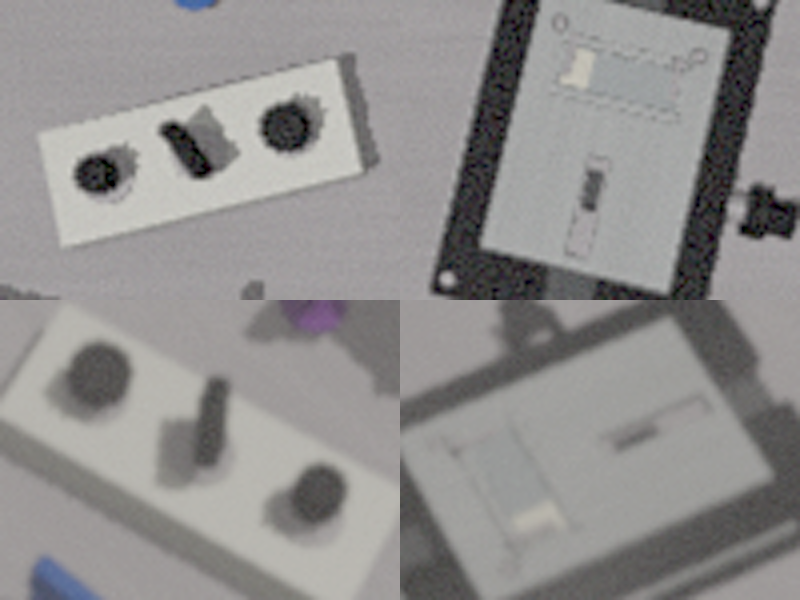

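The crops confirm it: in the middle well, the black wing at top (212,268) / scene (436,305) fits the clamp pin. Its neighbours are round knobs, and the look-alikes are coloured and lie off the rack. In the holder's slot, the nut's dark hole shows near top (360,246) / scene (291,222), toward the slide end. Next I'll measure the wing and the hole.

```bash
cat > meas.py <<'E'
from h import *
from scipy.optimize import least_squares
def blob(im,c,r,th,scale=4):
    x,y=int(c[0])-r,int(c[1])-r
    b=cv2.resize(im[y:y+2*r,x:x+2*r].max(2),None,fx=scale,fy=scale,interpolation=cv2.INTER_CUBIC)
    m=((b<th)*255).astype(np.uint8)
    cs=[k for k in cv2.findContours(m,0,2)[0] if cv2.contourArea(k)>60]
    k=min(cs,key=lambda k:abs(cv2.pointPolygonTest(k,(r*scale,r*scale),True)) if cv2.pointPolygonTest(k,(r*scale,r*scale),True)<0 else 0)
    M=cv2.moments(k);R=cv2.minAreaRect(k)
    f=lambda p:(np.array(p)+.5)/scale-.5+[x,y]
    return f((M["m10"]/M["m00"],M["m01"]/M["m00"])),f(cv2.boxPoints(R)),R[1]
def tri(a,b):
    A=[];B=[]
    for n,p in(("top",a),("scene",b)):
        o,d=ray(n,p);d=d/np.linalg.norm(d);Q=np.eye(3)-np.outer(d,d);A.append(Q);B.append(Q@o)
    return np.linalg.lstsq(np.vstack(A),np.hstack(B),rcond=None)[0]
def axis(n,box,z):
    P=np.array([plane(n,p,z) for p in box]);e=[P[1]-P[0],P[2]-P[1]];l=[np.linalg.norm(v) for v in e]
    d=e[int(np.argmax(l))];return np.round(np.array(l)*1000,1),np.degrees(np.arctan2(d[1],d[0])).round(1)%180
E
python3 - <<'E'
from meas import *
t=cv2.imread("pics/top0.png");s=cv2.imread("pics/scene0.png")
for th in(35,50):
    a=blob(t,(212,268),14,th);b=blob(s,(436,305),16,th+10)
    print("wing",th,a[0],b[0],"tri",tri(a[0],b[0]).round(4),"top@.068",plane("top",a[0],.068).round(4),axis("top",a[1],.072),axis("scene",b[1],.065))
for th in(70,85):
    a=blob(t,(360,246),9,th);b=blob(s,(291,222),9,th+5)
    print("hole",th,a[0],b[0],"tri",tri(a[0],b[0]).round(4),plane("top",a[0],.0395).round(4),plane("scene",b[0],.0395).round(4),axis("top",a[1],.0395),axis("scene",b[1],.0395))
# slot ends picked in the crops (x4)
for n,o,e in(("top",(312,199),((203,156),(177,257))),("scene",(232,179),((205,141),(310,103)))):
    P=[plane(n,np.array(q)/4+o,.046) for q in e];print("slot",n,np.round(P,4).tolist(),np.mean(P,0).round(4),np.linalg.norm(P[0]-P[1]).round(3))
# plate
for n,im,c in(("top",t,(362,236)),):
    w=np.zeros(im.shape[:2],np.uint8);cv2.circle(w,c,50,255,-1);m=((im.max(2)>75)*255).astype(np.uint8)&w
    m=cv2.morphologyEx(m,cv2.MORPH_OPEN,np.ones((3,3)));k=[k for k in cv2.findContours(m,0,2)[0] if cv2.pointPolygonTest(k,c,False)>=0]
    R=cv2.minAreaRect(k[0]);P=[plane(n,p,.046) for p in cv2.boxPoints(R)];print("plate",np.mean(P,0).round(4),axis(n,cv2.boxPoints(R),.046))
E
```

```text
wing 35 [211.60216603 268.14939892] [436.14366958 305.96300902] tri [0.488  0.2318 0.065 ] top@.068 [0.488  0.2309 0.068 ] (array([13.5, 39.6]), np.float64(36.900000000000006)) (array([44. , 10.7]), np.float64(35.900000000000006))
wing 50 [211.6474726  268.12946374] [436.0168948  305.98396608] tri [0.4881 0.2317 0.0649] top@.068 [0.488  0.2308 0.068 ] (array([15.2, 41. ]), np.float64(38.0)) (array([47.5, 14.9]), np.float64(35.19999999999999))
hole 70 [359.51495411 246.10090954] [289.19497863 213.78285256] tri [ 0.5415 -0.1365  0.0415] [ 0.5407 -0.1355  0.0395] [ 0.5416 -0.1387  0.0395] (array([25.3, 10.1]), np.float64(167.6)) (array([16.6,  5.7]), np.float64(160.1))
hole 85 [359.50340467 246.0482166 ] [288.72778188 214.00055391] tri [ 0.542  -0.1368  0.0407] [ 0.5409 -0.1355  0.0395] [ 0.5427 -0.139   0.0395] (array([26.9, 11.8]), np.float64(166.4)) (array([21.4,  9.9]), np.float64(136.8))
slot top [[0.5604, -0.1436, 0.046], [0.4972, -0.1261, 0.046]] [ 0.5288 -0.1348  0.046 ] 0.066
slot scene [[0.5545, -0.1432, 0.046], [0.4958, -0.1226, 0.046]] [ 0.5252 -0.1329  0.046 ] 0.062
plate [ 0.5726 -0.1443  0.046 ] (array([171.7, 122.5]), np.float64(165.6))
```

Triangulating the wing gives z = 0.065 m, as specified, at (0.488, 0.232) and about 36.5°. The hole is about 14.5 mm from the slot's centre, inside ±16. Next I'll check the joint-6 range for each yaw and grasp the pin.

```bash
cat >> h.py <<'E'
def Q(deg):  # tool down, tool x (wing) at deg in world
    p=np.radians(deg)/2;return np.array([0,np.cos(p),np.sin(p),0])
E
python3 - <<'E'
from h import *
for th in(36.5,216.5):
    q=inverse_kinematics([.488,.2318,.05],Q(th));print(th,None if q is None else np.round(q,2))
for th in(-104.5,-14.5,75.5,165.5,255.5):
    q=inverse_kinematics([.5412,-.1365,.06],Q(th));print(th,None if q is None else np.round(q,2))
command_gripper(.36)
th=min((36.5,216.5),key=lambda a:abs(q[5]) if (q:=inverse_kinematics([.488,.2318,.05],Q(a))) is not None else 9)
print("use",th)
move_pose([.488,.2318,.15],Q(th));movel([.488,.2318,.10]);
cv2.imwrite("pics/s1.png",cv2.resize(read_camera("scene")[230:380,340:540,::-1],None,fx=4,fy=4,interpolation=cv2.INTER_CUBIC))
print(get_tcp_pos(),get_ft_force(),get_time())
E
```

```text
36.5 [ 0.42  0.56  1.91 -0.    0.67  1.36]
216.5 [ 0.42  0.56  1.91 -0.    0.67 -1.79]
-104.5 None
-14.5 [-0.27  0.56  1.87 -0.    0.71  1.56]
75.5 [-0.27  0.56  1.87 -0.    0.71 -0.02]
165.5 [-0.27  0.56  1.87 -0.    0.71 -1.59]
255.5 None
use 36.5
[0.48841925 0.23239866 0.10061391] [ 0.09335757  0.01247783 -0.11016257] 3.2667
```

View pics/s1.png

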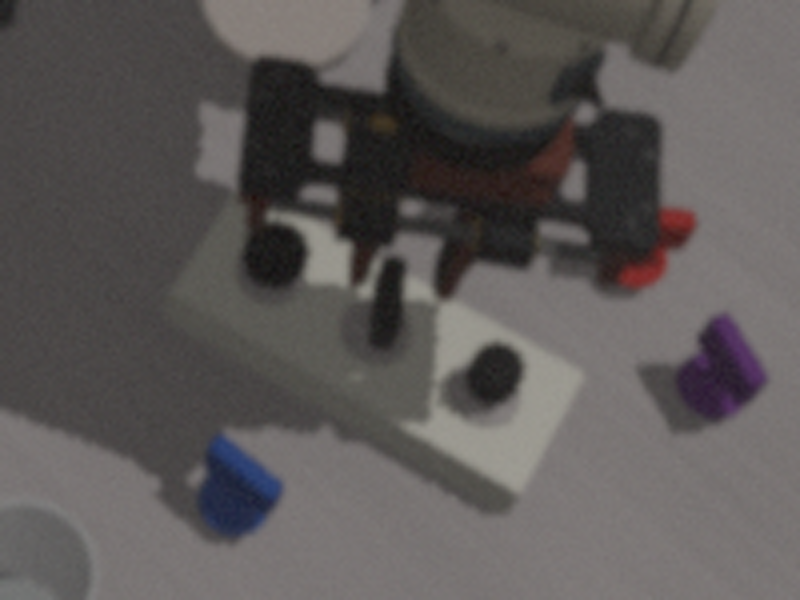

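The fingers at crop (358,262) and (455,268) straddle the wing at (388,300), and their spread runs across its thickness. I'll go down, grip and lift.

```bash
python3 - <<'E'
from h import *
print(movel([.488,.2318,.05],v=.06,until_force=8),get_tcp_pos())
command_gripper(0.0);print(get_grip_width()*88,get_finger_force(),get_ft_force())
print(movel([.488,.2318,.12],v=.08,until_force=15),get_tcp_pos(),get_grip_width()*88,get_ft_force())
i=camera_info
cv2.imwrite("pics/s2.png",cv2.resize(read_camera("scene")[210:360,340:540,::-1],None,fx=4,fy=4,interpolation=cv2.INTER_CUBIC));print(get_time())
E
```

```text
False [0.48821253 0.23189601 0.05017063]
11.959597265897262 30.000242292881012 [ 0.71412602 -0.64516765  1.8645781 ]
False [0.48762855 0.23162408 0.11957918] 11.967950290138688 [0.56942096 0.43125905 0.02320053]
5.7667
```

View pics/s2.png

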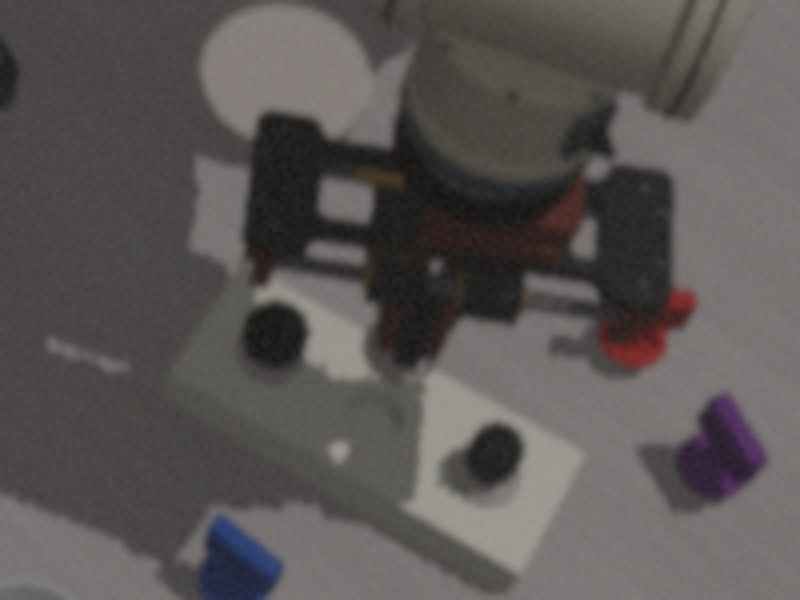

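The pin is held (12.0 mm wide) and the middle well is empty at crop (375,410). The neighbours have not moved. I'll carry it over the hole and feel down lightly.

```bash
cat > ins.py <<'E'
from h import *
A=-14.6;u=np.array([np.cos(np.radians(A)),np.sin(np.radians(A)),0]);v=np.array([-u[1],u[0],0])
H=np.array([.5415,-.1365,0]);off=.033   # TCP z minus head z
E
python3 - <<'E'
from ins import *
movel([.488,.2318,.15],v=.2)
move_pose([H[0],H[1],.15],Q(A));movel([H[0],H[1],.090],v=.08)
wait(.2);print(get_tcp_pos(),get_ft_force(),get_time())
E
```

```text
[ 0.54188167 -0.1366246   0.0905488 ] [ 0.24616121  0.31695277 -0.95908352] 8.5583
```

```bash
python3 - <<'E'
from ins import *
for a,b in((0,0),(1.5,0),(-1.5,0),(0,1.2),(0,-1.2),(3,0),(-3,0)):
    p=H+u*a/1e3+v*b/1e3
    movel(p+[0,0,.082],v=.03)
    f0=get_ft_force();hit=movel(p+[0,0,.0675],v=.015,until_force=3)
    t=get_tcp_pos();f=get_ft_force()-f0
    print(a,b,hit,"head z %.1f"%((t[2]-off)*1e3),"d",np.round([(t-p)@u*1e3,(t-p)@v*1e3],2),"F",np.round([f@u,f@v,f[2]],1),get_time())
    if t[2]-off<.0365:break
E
```

```text
0 0 False head z 34.6 d [ 0.09 -0.  ] F [ 0.5  1.4 -1.3] 10.0917
```

The head went through the nut's slot at the first try, with the underside at 34.6 mm and only about 1 N side force. Next I'll press against the spring to just under 25 mm.

```bash
python3 - <<'E'
from ins import *
f0=get_ft_force()
for z in(.030,.0265,.0243):
    hit=movel(H+[0,0,z+off],v=.01,until_force=12);wait(.15)
    t=get_tcp_pos();f=get_ft_force()-f0
    print(hit,"head z %.1f"%((t[2]-off)*1e3),np.round([(t-H)@u*1e3,(t-H)@v*1e3],2),"F",np.round([f@u,f@v,f[2]],1),"M",np.round(get_ft_torque(),2),get_time())
    if hit:break
E
```

```text
False head z 30.2 [0.22 0.  ] F [-0.3 -1.3  6. ] M [ 0.    0.19 -0.02] 10.8417
False head z 26.8 [0.21 0.01] F [-1.4 -0.7  9.3] M [ 0.1   0.31 -0.04] 11.4917
False head z 24.8 [0.24 0.  ] F [-1.7 -0.3 10.7] M [0.14 0.44 0.03] 12.0083
```

The force curve matches the spring, so nothing has slipped. I'll go about 0.8 mm lower, then make the quarter turn in small watched steps.

```bash
python3 - <<'E'
from ins import *
P=H+[0,0,.0235+off]
movel(P,v=.01,until_force=8)
f0=get_ft_force();m0=get_ft_torque()
for a in range(10,91,10):
    move_pose(P,Q(A+a));f=get_ft_force()-f0;m=get_ft_torque()-m0;t=get_tcp_pos()
    print(a,"head z %.1f"%((t[2]-off)*1e3),"F",np.round(f,1),"Mz %.2f"%m[2],get_grip_width()*88)
    if abs(m[2])>.5 or np.linalg.norm(f)>8:print("stop");break
print(get_time())
E
```

```text
10 head z 24.1 F [ 1.1  1.1 -0.8] Mz -0.01 12.162975519628842
20 head z 24.2 F [ 1.  -0.9 -0. ] Mz -0.06 12.071350073701852
30 head z 24.3 F [ 1.7  0.  -0.4] Mz 0.02 11.618443528781944
40 head z 24.3 F [ 1.6  0.6 -0.9] Mz 0.03 11.71185038760205
50 head z 24.3 F [ 2.7  0.1 -0.6] Mz 0.03 11.809236443947677
60 head z 24.3 F [ 2.1  0.2 -0.8] Mz 0.01 11.920150207648563
70 head z 24.3 F [ 2.3 -0.3 -0.5] Mz 0.00 11.389314671792008
80 head z 24.3 F [ 1.7 -0.2  0.1] Mz -0.00 12.033988546863208
90 head z 24.3 F [ 2.1 -0.  -0.7] Mz 0.01 11.956205782053624
14.8833
```

The turn was free, with almost no torque. Now let it rise into the notch.

```bash
python3 - <<'E'
from ins import *
q=Q(A+90);f0=get_ft_force()
for z in(.0262,.0275,.0283,.029):
    hit=movel(H+[0,0,z+off],v=.01,until_force=10);wait(.1);t=get_tcp_pos()
    f=get_ft_force();print(hit,"head z %.1f"%((t[2]-off)*1e3),"F",np.round(f,1),"M",np.round(get_ft_torque(),2),np.round(get_ee_rot()-q,3))
    if hit or f[2]<1: break
print(get_time())
E
```

```text
False head z 26.8 F [ 0.3 -0.1  7.9] M [-0.06  0.02  0.04] [ 0.001 -0.     0.     0.001]
False head z 28.0 F [ 0.2 -0.7  6.6] M [-0.07  0.02  0.03] [ 0.001 -0.     0.     0.001]
False head z 28.7 F [ 1.5 -1.1  5. ] M [-0.17 -0.14 -0.01] [ 0.001 -0.     0.     0.001]
False head z 29.0 F [ 4.  -1.5 -0.6] M [-0.26 -0.85  0.  ] [ 0.001 -0.     0.     0.   ]
16.4833
```

The pin seats at about 28.7 mm and the load drops off, so the head is in the notch. I'll let go, back off and look.

```bash
python3 - <<'E'
from ins import *
command_gripper(.4);wait(.3);t=get_tcp_pos();print(t,get_ft_force(),get_finger_force())
movel([t[0],t[1],.16],v=.08);move_pose([.40,.10,.30],Q(A+90));wait(.3)
a=read_camera("top");b=read_camera("scene");cv2.imwrite("pics/t9.png",a[:,:,::-1]);cv2.imwrite("pics/s9.png",b[:,:,::-1])
c=lambda im,x,y:cv2.resize(im[y:y+150,x:x+100,::-1],None,fx=4,fy=4,interpolation=cv2.INTER_CUBIC)
cv2.imwrite("pics/fin.png",np.uint8(255*(np.hstack([c(a,312,160),c(b,235,150)])/255.)**.6))
print(get_time())
E
```

```text
[ 0.54150494 -0.13647184  0.06202211] [ 0.32463825 -0.56692915 -0.29453716] 0.0
20.3083
```

View pics/fin.png

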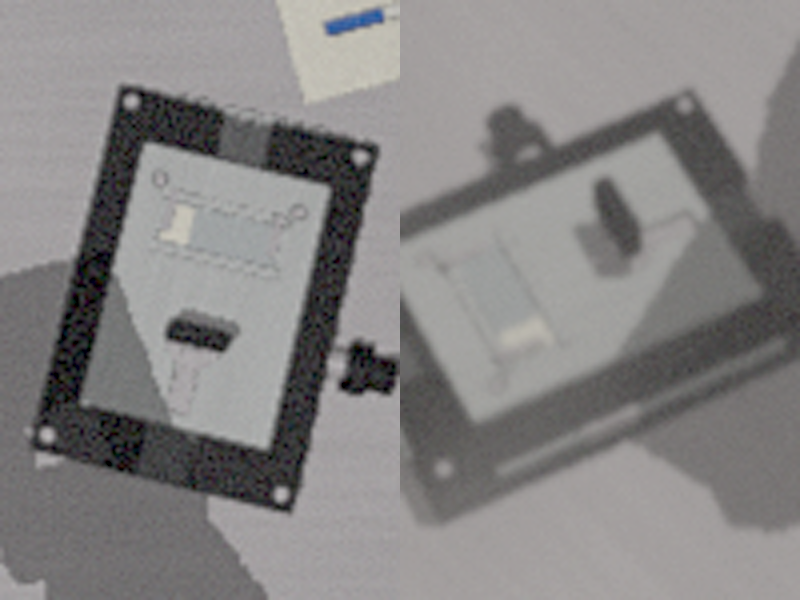

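The wing stands upright across the slot, at crop (203,330) in the top view and (617,215) in the scene view. The holder sits as before. I'll check the numbers, then hand in.

```bash
python3 - <<'E'
from meas import *
t=cv2.imread("pics/t9.png");s=cv2.imread("pics/s9.png")
a=blob(t,(362,242),14,45);b=blob(s,(289,204),16,55);p=tri(a[0],b[0]);ax=axis("top",a[1],.083)
print(p.round(4),ax,"vs square 75.4")
if abs(p[2]-.0765)<.005 and abs(ax[1]-75.4)<10: print("handing in",job_done())
E
```

```text
[ 0.543  -0.1368  0.0788] (array([14.2, 38.6]), np.float64(74.5)) vs square 75.4
the job is handed in; nothing more can be done
handing in None
```

The clamp pin is locked in the nut's notch, within about 1° of square by camera, and let go. The holder looked unmoved on its dowels, and I handed the job in at about 20 s of the 72 s; no verdict came back.

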